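# Find the locking position of the index head by feel

## Robot

A 6-joint arm with a two-finger parallel gripper is mounted at the origin on a cart in front of the work surface, level with it; the furniture and walls round the work are solid. World frame = base frame: x ahead of the robot, y to its left, z up, the work surface at z = 0. Lengths are in m, angles in rad, forces in N, time in s.
With the tool pointing down it reaches from about 0.375 to 0.9 m from the base axis. Payload 3.1 kg.
Tool frame: the origin (TCP) lies on the centre line of the jaws, within the pads' length; the fingertips stand 19 mm ahead of it and the grasp point (between the pads) is the TCP; z points along the fingers, y is the direction in which the jaws open and shut (so a half turn about z gives the same grasp; the last joint's range is limited). The gripper opens to 85 mm and grips with 20 to 120 N. Pads are 22 mm wide; open, the fingers measure 114 mm over their backs; the gripper's body (76 mm by 85 mm) begins 54 mm behind the grasp point. The pads swing forward as they close: fully open they stand 13 mm farther back than shut.
Start: joints at [-1.377, 0.527, 1.433, -0, 1.181, -0.178], TCP at [0.228, -0.582, 0.25] pointing down, gripper open.
Joint ranges: [-3.08, 3.08], [-0.75, 2.2], [0.22, 2.44], [-1.43, 4.57], [0, 2.65], [-2.85, 2.85]. Speed limits (rad/s): [2.79, 2.79, 3.14, 3.14, 3.14, 3.14].

## Interface

Orientations are given as a unit quaternion [x, y, z, w].
In Python, from station import manip, imaging, workorder gives the robot as it stands.
- The arm moves only by the shell command python3 -m creep 'ROWS' [FORCE]. ROWS is a JSON object of lists of equal length, an entry for each row: "claw": the finger opening in cm, from 0 to 8.54; "dp": the shift along the tool's x, y, z in cm, a list of three; "roll": the turn about the tool's z in rad. In form: {"claw": [claw, ...], "dp": [[dx, dy, dz], ...], "roll": [roll, ...]}. A call has 1 to 12 rows; each row is the pose to reach, as a shift and turn from the pose commanded when the call began, along the tool's axes at that moment; what a row does not reach only later rows make up. A row lasts 1/10 s, in which the tool goes at most 50 mm and 8.59 degrees, less where a joint would pass 70% of its speed; a pose out of reach is approached as far as the arm can. A call with a gripper value outside its range is refused whole. The fingers move at their own pace and stop on an object; FORCE is the grip in N (left out, the last holds). Time passes only in rows, so rows that repeat a pose let the fingers close. It gives the time, the measured TCP pose, the force and the opening at its end, in the units of the state.
- manip.sense(): the state, without advancing time (a new reading comes with each control period).
- imaging.snapshot(name): name is "scene" or "top" or "wrist"; returns a dict with "image" (400x640x3 uint8, red, green, blue), "z_map" (400x640 float32, m along the optical axis (not along the pixel's ray), 0 where there is no reading), "vfov" (degrees; the focal length in pixels is half the picture's height over the tangent of half this angle, whatever the lens; pixels are square), "cx", "cy" (the principal point, pixels), "R" (3x3) and "t" (3): a world point X has camera coordinates R X + t. Camera axes: x right, y down, z forward; pixel columns grow to the right and rows downward; lengths in m; the calibration is good to about 2 mm. A picture is of the moment at which its call begins.
- workorder.sign_off(): hands the job in, once; it reports no verdict.
The state is a dict: "t": time; "q": joint angles; "qd": joint speeds; "tau": joint torques, N m; "tcp_pos": TCP position; "tool_rot": TCP orientation; "force": force on the tool from outside, world axes, zero at the start; "ft_torque": the same for the moment, N m; "finger_gap": opening from 0.0 (shut) to 1.0 (fully open).
Only numpy, scipy, OpenCV 4.12 (cv2) and the standard library are available. Lean on these libraries where they do the work, as an engineer would, in place of code of your own. Each camera call takes 0.05 s, during which the arm holds its last target.

## Task

Pull the keeper clip out from under the head of the spring plunger and lay it in the wooden tray. Then turn the crank anticlockwise (seen from above) until you feel the plunger drop into its hidden slot and lock the crank; stop there without forcing it, and leave the crank locked.

Things in the scene. Friction and masses are not known exactly. Their poses are not given: they have to be found in the camera images.
- index_head: Grey cast drum fixed to the bench, 150 mm in diameter (foot flange 176 mm), 55 mm high, with a rectangular lug 52 mm wide and just as high that reaches to 125 mm from the axis on its own -x side. Origin: on the drum's axis at bench level, z up.
- crank (a joint): Crank angle (rad) about the drum's axis, growing anticlockwise from above. Travel 0 to 2.3, plain stop at each end; starts at 0 to 0.3. The grip's azimuth in the head's frame is -1.15 + this value. Turns with about 2 N at the grip. The hidden locking position differs every time, between 0.8 and 1.9: there the plunger drops by itself and the crank stops hard, with about 0.03 rad of play.
- crank_grip (a point): The crank's black upright round grip, 18 mm in diameter, 42 mm tall (76 to 118 mm above the bench), 65 mm from the drum's axis; the point is on its axis, 99 mm above the bench. It may turn between the fingers while it is carried round.
- plunger: Steel spring plunger on the lug side, 45 mm from the drum's axis: round head 26 mm in diameter, 24 mm tall, on a 12 mm stem. Origin: centre of the head's underside: 72 mm above the bench on the clip, about 67 mm while it rides on the hidden index plate, 56 mm when dropped into the slot. Its spring presses with about 6 N.
- keeper_clip: Dark steel horseshoe on the lug, block 17 mm high, 34 wide, 71 long, 120 g, its prongs (slot 16 mm) round the plunger's stem. Origin: on the underside, at the start on the plunger's axis; axes as the head's. Upright fin to hold it by: centre 40 mm along its own -x, 24 mm long (x), 8 mm thick (y), 17 to 50 mm above the underside. Pulls out along its own -x, about 8 N, clear of the head after 35 mm.
- tray: Open wooden tray, 119 mm (its x) by 228 mm (its y), 36 mm high, walls 9 mm thick, floor 6 mm above the bench. Origin: centre of its underside.
Mind the look-alikes: they are no part of the job. There is more than one size of the keeper_clip; the job needs the smaller.

How it is judged:
On the way, in this order (a step that is already met when the one before it is completed fails the run):
1. the keeper clip is out from under the plunger and lies in the wooden tray (x of keeper_clip in the frame of tray between -0.055 and 0.055 m and y of keeper_clip in the frame of tray between -0.107 and 0.107 m and z of keeper_clip in the frame of tray between 0 and 0.036 m and z of plunger in the frame of index_head below 0.0695 m), for 0.2 s.
2. the plunger has dropped into its slot and locks the crank (z of plunger in the frame of index_head below 0.0585 m), for 0.2 s.
At the end, for the whole second after the job is handed in: The clip lies inside the tray (its origin between the outer walls and less than 36 mm above the tray's underside) at rest; the plunger is down in its slot (underside of its head less than 58.5 mm above the foot of the index head) and the crank is at rest (x of keeper_clip in the frame of tray between -0.055 and 0.055 m and y of keeper_clip in the frame of tray between -0.107 and 0.107 m and z of keeper_clip in the frame of tray between 0 and 0.036 m and z of plunger in the frame of index_head below 0.0585 m and velocity of joint crank between -0.05 and 0.05 rad/s and linear speed of keeper_clip below 0.02 m/s); the robot touches nothing.
It fails at once if the crank was forced against the plunger (more than 60 N on the plunger) (contact force between plunger and anything else above 60 N).
It also fails if it takes over 64 s, if anything falls off the work surface, if the arm or the gripper's body presses on something with over 40 N, if the wrist force passes 120 N, or if a joint passes its speed limit or range.

## Working session

There is one attempt and no reset: what is moved stays moved. The work goes in short steps, Python scripts to look and compute and a shell command to move; the robot and the scene stay as the last step left them, time stands still between calls to the robot, and variables do not carry over. Pictures are saved under pics/ and viewed, and the job is handed in when it is done.

```bash
ls; mkdir -p pics
python3 - <<'E'
from station import manip, imaging, workorder
import cv2,numpy as np
print(manip.sense())
for n in ["scene","top","wrist"]:
    s=imaging.snapshot(n); np.save(f'/tmp/{n}.npy',s,allow_pickle=True)
    cv2.imwrite(f'pics/{n}0.png',s['image'][:,:,::-1]); print(n,s['vfov'],s['cx'],s['cy'],s['R'].round(3).tolist(),s['t'])
E
```

```text
pics
{'t': 0.0, 'q': array([-1.37645133e+00,  5.28480944e-01,  1.43391048e+00, -1.61752870e-05,
        1.18141082e+00, -1.78506089e-01]), 'qd': array([ 0.00154158, -0.00257213, -0.00164417,  0.00133107, -0.00176198,
       -0.00100057]), 'tau': array([ 3.75680543e-05, -4.42354488e+01, -1.78025347e+01, -3.67575431e-04,
        8.28703749e-03, -6.14694216e-07]), 'tcp_pos': array([ 0.22755583, -0.58136825,  0.2493219 ]), 'tool_rot': array([ 9.82671858e-01,  1.85350474e-01, -1.62278611e-05, -1.10469984e-03]), 'force': array([ 0.21361925, -0.54844548,  0.59565892]), 'ft_torque': array([ 0.00577911, -0.03312327, -0.00279242]), 'finger_gap': 1.0016151306718082}
scene 55.39082288003139 325.12297060302404 201.5125386625134 [[0.806, -0.591, -0.012], [-0.277, -0.361, -0.891], [0.522, 0.721, -0.455]] [-0.62641058  0.15070275  0.81422813]
top 44.51832491855737 315.5361933807265 198.1368166691388 [[-0.049, -0.999, -0.006], [-0.978, 0.049, -0.205], [0.205, -0.004, -0.979]] [-0.21466111  0.60204322  1.01562486]
wrist 61.35042959829711 316.09429802127573 198.42777151658242 [[0.365, -0.931, -0.002], [-0.879, -0.346, 0.327], [-0.305, -0.118, -0.945]] [-0.62470899 -0.04259722  0.37995737]
```

View pics/scene0.png

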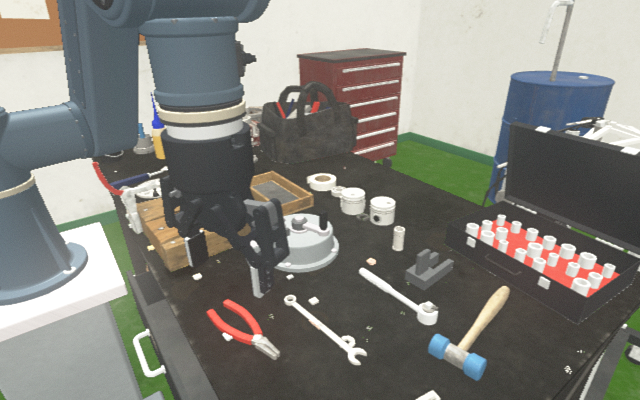

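View pics/top0.png

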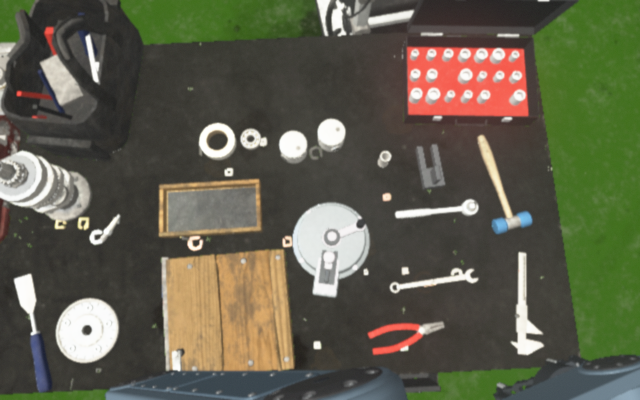

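View pics/wrist0.png

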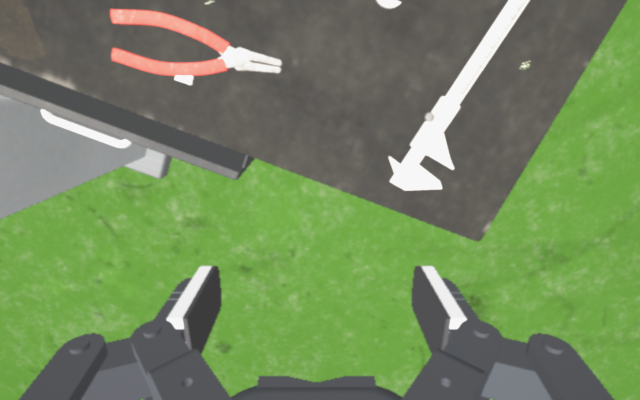

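The top view shows the index head at (332,240) with the lug towards (325,280), the tray at (210,207) and a wooden crate at (228,310). A loose dark horseshoe lies at (430,165). I'll look closer at both horseshoes.

```bash
cat > h.py <<'E'
import numpy as np,cv2
def load(n): return np.load(f'/tmp/{n}.npy',allow_pickle=True).item()
def f(s): return 200/np.tan(np.radians(s['vfov']/2))
def pts(s):
    z=s['z_map'];v,u=np.mgrid[0:400,0:640]
    P=np.stack([(u-s['cx'])/f(s)*z,(v-s['cy'])/f(s)*z,z],-1)
    return (P-s['t'])@s['R']
def ray(s,u,v,h):
    d=np.array([(u-s['cx'])/f(s),(v-s['cy'])/f(s),1])@s['R']; c=-s['R'].T@s['t']
    return c+d*(h-c[2])/d[2]
def proj(s,X):
    c=s['R']@np.asarray(X)+s['t']; return c[:2]/c[2]*f(s)+[s['cx'],s['cy']]
E
python3 - <<'E'
from h import *
t=load('top');s=load('scene')
a=cv2.resize(t['image'][190:310,270:390],(480,480),interpolation=cv2.INTER_CUBIC)
b=cv2.resize(t['image'][130:200,400:460],(300,350),interpolation=cv2.INTER_CUBIC)
c=np.zeros((480,780,3),np.uint8);c[:,:480]=a;c[:350,480:]=b
cv2.imwrite('pics/crop.png',c[:,:,::-1])
a=cv2.resize(s['image'][170:290,240:460],(800,436),interpolation=cv2.INTER_CUBIC)
cv2.imwrite('pics/crops.png',a[:,:,::-1])
P=pts(t)
for r,cc in [((150,190),(410,450)),((200,302),(290,375)),((175,240),(155,265)),((245,375),(160,300))]:
    Q=P[r[0]:r[1],cc[0]:cc[1]].reshape(-1,3); Q=Q[Q[:,2]>.012]
    print(Q.min(0).round(3),Q.max(0).round(3))
Z=P[200:305:5,290:375:5,2]; print((Z*1000).astype(int))
E
```

```text
[ 0.37  -0.542  0.012] [ 0.702 -0.24   1.116]
[ 0.37  -0.358  0.012] [ 0.588 -0.188  1.116]
[ 0.37  -0.24   0.012] [0.647 0.112 1.116]
[ 0.234 -0.24   0.012] [0.495 0.102 1.116]
[[   5    3    0    0    0   -3   -4    0   -3   -4    0    1    0    1
     1   -1    1]
 [   1    0    0   -1    0    3   14    9   50   51   14    3    1    0
     1    3    0]
 [   1    0    2    0   12   51   54   59   56   51   54   55    9   -3
     4    1    0]
 [   1    0   -2    9   52   54   54   54   51   52   56   56   55   53
     2    0    0]
 [  -2   -2    8   53   50   52   55   49   55   56   51   57   52   58
   116   -1    2]
 [   0    0   51   57   59   58   56   56   56   57   59   54   71   74
   116   75    0]
 [  -3   10   53   57   53   54   54   56   77   73   73   73   73   72
    73   10    4]
 [  -2    7   55   55   54   48   53   77   85   83   74   73   54   56
    56   50    0]
 [   4   10   54   56   55   55   58   79   83   80   60   52   56   58
    52   53    0]
 [   9    7   53   51   54   53   53   59   77   59   55   56   51   52
    54   13    0]
 [  -3   12   53   56 
[... 268 characters left out ...]
2   56   53   73   56   51   70   55   53   57   18
     6    1    1]
 [   0    3    1    0   14   21   69   74   73   67   52   31   13   12
     1    6    2]
 [  -4    1   -5    1    0   55   70  103   71   59    6    9   -3    1
     7   -3    3]
 [   0    1    2    0    2   53   68  105   71   53    0    0    0   -3
     0    0    1]
 [  -2    0   -1    0    1   54   54   54   53   54    0    0    0    2
     1    1    0]
 [   0    0   -1    0    2   54   56   54   55   51 1115    0    1    1
     0    3    0]
 [  -2    0    1   -2    0   -2   49   49   51   50   -3   -3    0    0
    -3   -1   -1]
 [   0   -1   -5    1    0   -1   -2    2    2    0    0    3   -1   -1
     0    0    0]]
```

View pics/crop.png

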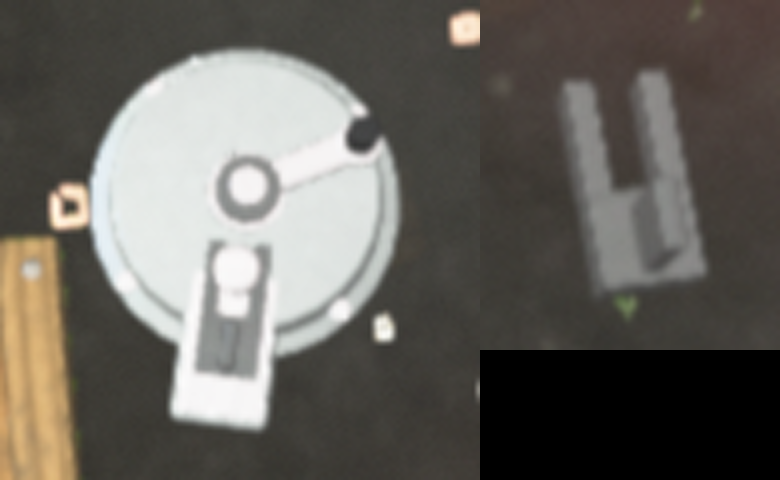

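View pics/crops.png

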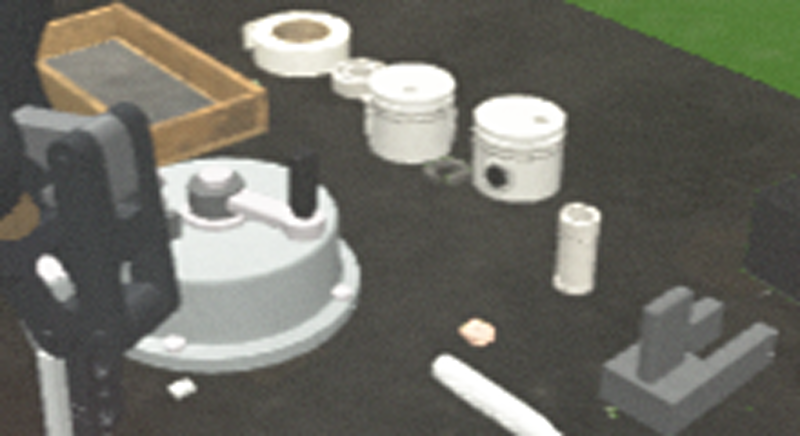

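Candidates for the clip are the small horseshoe on the lug under the plunger (top px 326,272) and the loose bigger one at (430,165). The description picks the one on the lug, and the close crop confirms it. Now to measure.

Run:
```python
from h import *
t=load('top');P=pts(t);C=-t['R'].T@t['t']
reg=np.zeros((400,640),bool);reg[195:310,285:380]=1
Z=P[...,2]
# drum top: rim circle fit
m=(reg&(Z>.046)&(Z<.062)).astype(np.uint8)
m=(reg&(Z>.04)).astype(np.uint8)
m=cv2.morphologyEx(m,cv2.MORPH_OPEN,np.ones((3,3)))
c=max(cv2.findContours(m,0,1)[0],key=cv2.contourArea)[:,0,:]
W=np.array([ray(t,u,v,.055) for u,v in c])[:,:2]
W0=W
for k in range(6):
    A=np.c_[2*W,np.ones(len(W))];s=np.linalg.lstsq(A,(W**2).sum(1),rcond=None)[0]
    r=np.sqrt(s[2]+s[:2]@s[:2]);
    d=abs(np.hypot(*(W0-s[:2]).T)-r); W=W0[d<(.012 if k<2 else .003)]
print('drum',s[:2],r,len(W))
O=s[:2]
hub=P[(reg&(Z>.079)&(Z<.089))]; hub=hub[np.hypot(*(hub[:,:2]-O).T)<.02]; print('hub',hub.mean(0),len(hub))
hd=P[reg&(Z>.09)&(Z<.112)]
for nm,m in [('grip',(hd[:,0]>O[0])),('head/fin',hd[:,0]<O[0])]:
    print(nm,np.median(hd[m],0),m.sum())
v,u=np.where(reg&(Z>.088)&(Z<.125)); 
n,l,st,ce=cv2.connectedComponentsWithStats((reg&(Z>.088)&(Z<.125)).astype(np.uint8))
for i in range(1,n):
    q=P[l==i]; h=np.median(q[:,2]); e=ray(t,*ce[i],h); print(st[i],ce[i],e, 'az',np.degrees(np.arctan2(*(e[:2]-O)[::-1])),np.hypot(*(e[:2]-O)))
# tray
reg=np.zeros((400,640),bool);reg[170:245,150:270]=1
Tm=(reg&(Z>.025)&(Z<.05)).astype(np.uint8)
r=cv2.minAreaRect(np.argwhere(Tm)[:,::-1].astype(np.float32)); print(r,Tm.sum())
b=np.array([ray(t,*p,.036) for p in cv2.boxPoints(r)]);print('tray',b.round(3),b.mean(0)); print(np.linalg.norm(b-np.roll(b,1,0),axis=1))
for nm,(a,bb,cc,d) in {'crate':(250,370,165,292)}.items():
    print(nm,np.percentile(Z[a:bb,cc:d],[5,50,95,99]))
    for p in [(165,258),(285,250),(293,368)]: print(ray(t,*p,np.median(Z[a:bb,cc:d])))
```

```text
drum [ 0.49331363 -0.27477103] 0.08021508802978307 80
hub [ 0.50015767 -0.2738231   0.08269421] 90
grip [ 0.51692114 -0.33179419  0.10175174] 19
head/fin [ 0.4530917  -0.26239706  0.09610972] 166
[356 219   9  10  70] [360.18571429 223.47142857] [ 0.521126   -0.3336031   0.11634019] az -64.69795085650348 0.06507488961025787
[333 238   1   1   1] [333. 238.] [ 0.49729688 -0.2768135   0.08819149] az -27.147188034368224 0.004476373520275893
[323 251  13  13 120] [329.00833333 257.05      ] [ 0.45707279 -0.2660232   0.09523649] az 166.4295205062035 0.037281674230918486
[325 271   5  12  46] [326.76086957 276.26086957] [ 0.41740534 -0.25905822  0.1043585 ] az 168.3051017539566 0.07751748827957174
((208.97447204589844, 208.05943298339844), (52.08646774291992, 103.01544952392578), 86.68222045898438) 1357
tray [[ 0.645  0.117  0.036]
 [ 0.647 -0.118  0.036]
 [ 0.527 -0.121  0.036]
 [ 0.525  0.108  0.036]] [ 0.58593768 -0.00366792  0.036     ]
[0.11982317 0.23427057 0.11974194 0.22912565]
crate [0.00423494 0.05984556 0.06459888 0.11396204]
[0.4755772  0.08649857 0.05984556]
[ 0.47996097 -0.17277675  0.05984556]
[ 0.23644026 -0.18043997  0.05984556]
```

```bash
cat >> h.py <<'E'
from scipy.spatial.transform import Rotation as Ro
def go(X,yaw=None):
    from station import manip
    s=manip.sense(); R=Ro.from_quat(s['tool_rot']).as_matrix()
    a=np.arctan2(R[1,0],R[0,0])
    print('t',round(s['t'],2),'tcp',s['tcp_pos'].round(4),'xaz',np.degrees(a).round(2),'F',s['force'].round(1),'gap',round(s['finger_gap'],3))
    print('dp cm',((R.T@(np.array(X)-s['tcp_pos']))*100).round(2),'roll',None if yaw is None else round(-((np.radians(yaw)-a+np.pi)%(2*np.pi)-np.pi),3))
E
python3 -c "
from h import *
go([.4174,-.2591,.2],-10.1)"
```

```text
t 0.15 tcp [ 0.2276 -0.5815  0.2495] xaz 21.36 F [-0.2  0.8 -0.6] gap 1.005
dp cm [ 29.42 -23.11   5.  ] roll 0.549
```

```bash
python3 -m creep '{"claw":[5,5,5,5,5,5,5,5,5,5,5,5],"dp":[[3,-2.4,0],[7,-5.5,0],[11,-8.6,0],[15,-11.8,0],[19,-15,1],[23,-18,2],[26,-20.5,3],[28.5,-22.4,4],[29.4,-23.1,5],[29.4,-23.1,5],[29.4,-23.1,5],[29.4,-23.1,5]],"roll":[0.1,0.2,0.3,0.4,0.5,0.549,0.549,0.549,0.549,0.549,0.549,0.549]}' 60
python3 - <<'E'
from station import imaging
from h import *
s=imaging.snapshot('wrist');np.save('/tmp/wrist.npy',s,allow_pickle=True)
cv2.imwrite('pics/w1.png',s['image'][:,:,::-1])
go([.4174,-.2591,.097],-10.1)
P=pts(s);print((P[::10,200:460:10,2]*1000).astype(int))
for X in [[.4174,-.2591,.105],[.457,-.266,.096]]: print(proj(s,X))
E
```

```text
t: 1.35
tcp_pos: [0.4173, -0.2616, 0.2007]
tool_rot: [0.996, -0.089, 0.0, 0.001]
force: [0.5, -0.6, -0.5]
finger_gap: 0.583
t 1.4 tcp [ 0.4172 -0.2616  0.2007] xaz -10.21 F [-0.1  0.5 -0.6] gap 0.583
dp cm [-0.03 -0.26 10.37] roll -0.002
[[  -1    0    0 ...   -1    0    0]
 [  -1    0    0 ...   -1   -1    0]
 [   0    0    0 ...    0   -1    0]
 ...
 [ 236  257  257 ...  257  237  237]
 [  58  261  260 ...  260 -803  235]
 [ -14  263  264 ... -802 -802 -800]]
[311.53576645 211.69432764]
[311.17472502 151.84026383]
```

View pics/w1.png

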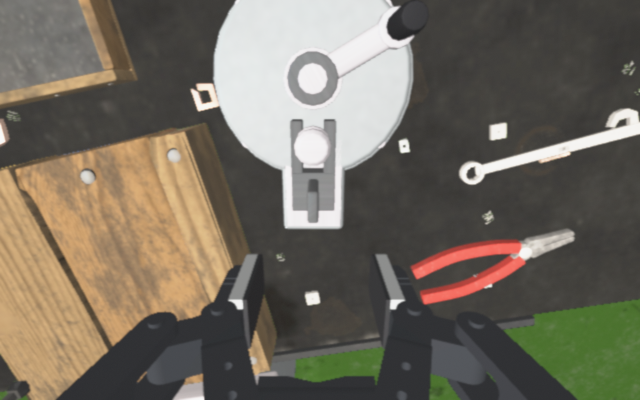

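The clip's fin is at about (313,198), the plunger head at (312,147) and the hub at (313,77). They line up vertically, so the tool yaw is right. Next I measure the fin and hub in this view.

Run:
```python
from h import *
s=load('wrist');P=pts(s);Z=P[...,2]
a=cv2.resize(s['image'][110:240,260:370],(660,590)[::1],interpolation=cv2.INTER_CUBIC);cv2.imwrite('pics/w1c.png',a[:,:,::-1])
print((Z[165:232:4,285:345:4]*1000).astype(int))
for lo,hi in [(.098,.112),(.09,.1)]:
  m=np.zeros((400,640),np.uint8);m[120:232,285:345]=((Z>lo)&(Z<hi))[120:232,285:345]
  n,l,st,ce=cv2.connectedComponentsWithStats(m)
  for i in range(1,n):
    if st[i][4]>30:
      q=P[l==i]; print(st[i],ce[i],q.mean(0).round(4),q.min(0).round(4),q.max(0).round(4))
m=np.zeros((400,640),bool);m[40:115,280:345]=((Z>.079)&(Z<.09))[40:115,280:345];print('hub',P[m].mean(0))
```

```text
[[ 53  53  70  71  70  54  92  92  92  52  70  70  71  54  54]
 [ 53  54  70  71  71  60  59  59  59  60  70  70  70  53  52]
 [ 52  53  71  70  70  71  70  72  70  71  70  70  69  53  55]
 [ 51  53  70  70  70  71  70  70  71  71  71  72  70  55  54]
 [ 52  55  71  71  71  71  76  77  76  71  70  70  71  54  53]
 [ 51  52  70  71  71  70  86  88  86  70  70  71  71  53  52]
 [ 50  54  71  70  70  70  97  97  96  70  72  70  71  55  51]
 [ 51  53  70  71  72  70 104 103 102  70  71  71  70  53  52]
 [ 52  54  70  71  71  71 103 103 104  71  70  71  70  54  54]
 [ 52  52  70  71  70  73 103 103 104  71  71  71  70  53  52]
 [ 51  54  68  72  70  71 102 105 102  70  71  72  71  53  51]
 [ 51  53  70  70  70  71 103 103 102  70  70  70  71  53  53]
 [ 51  54  52  53  55  53 103 103 103  53  53  53  54  54  51]
 [ 51  53  53  54  53  53 102 104 104  54  55  54  52  53  52]
 [ 51  53  56  53  53  53 103 103 104  54  53  53  54  53  51]
 [ 51  53  54  55  53  53  54  54  52  54  53  54  53  54  50]
 [ -1   0  -2   0   0  -2  -1   0  -1  -2  -1  -1  -1   0  -1]]
[308 189  11  34 359] [312.99164345 205.80779944] [ 0.4209 -0.2608  0.1035] [ 0.4082 -0.2659  0.098 ] [ 0.4317 -0.2552  0.1056]
[ 295  129   37   37 1055] [312.82369668 147.06635071] [ 0.4597 -0.2676  0.0943] [ 0.4463 -0.2802  0.09  ] [ 0.4715 -0.255   0.0971]
[308 186  11   6  45] [313.         188.17777778] [ 0.4311 -0.2625  0.0952] [ 0.4294 -0.2659  0.0902] [ 0.4319 -0.2589  0.0999]
hub [ 0.50330282 -0.27539815  0.08292311]
```

View pics/w1c.png

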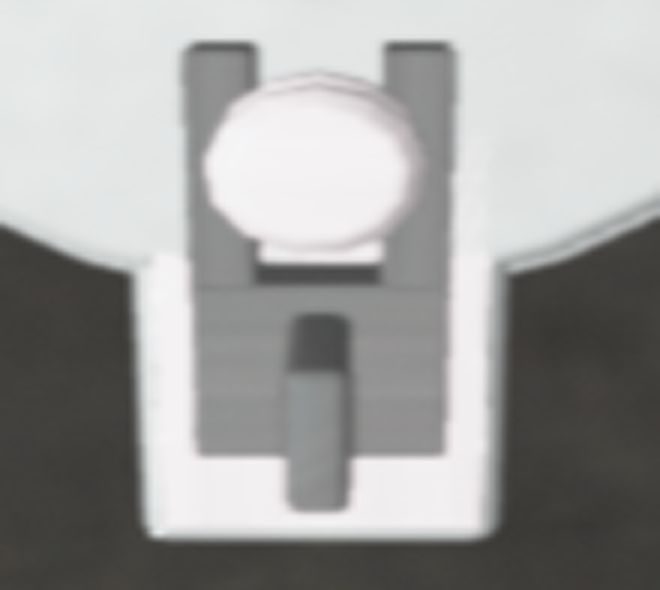

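```bash
python3 -m creep '{"claw":[5,5,5,5,5,4,3,2,1,0.5,0.5,0.5],"dp":[[0.1,-0.2,3],[0.1,-0.2,6],[0.1,-0.2,9],[0.1,-0.2,10.4],[0.1,-0.2,10.4],[0.1,-0.2,10.4],[0.1,-0.2,10.4],[0.1,-0.2,10.4],[0.1,-0.2,10.4],[0.1,-0.2,10.4],[0.1,-0.2,10.4],[0.1,-0.2,10.4]],"roll":[0,0,0,0,0,0,0,0,0,0,0,0]}' 60
python3 - <<'E'
from station import imaging
from h import *
s=imaging.snapshot('wrist');cv2.imwrite('pics/w2.png',s['image'][:,:,::-1])
go([.37,-.251,.0967],-10.1)
E
```

```text
t: 2.6
tcp_pos: [0.419, -0.2588, 0.0973]
tool_rot: [0.996, -0.088, 0.001, 0.001]
force: [-2.2, -1.5, 6.6]
finger_gap: 0.083
t 2.65 tcp [ 0.419  -0.2588  0.0973] xaz -10.11 F [-0.4 -2.3  5.9] gap 0.08
dp cm [-4.97  0.09  0.05] roll -0.0
```

View pics/w2.png

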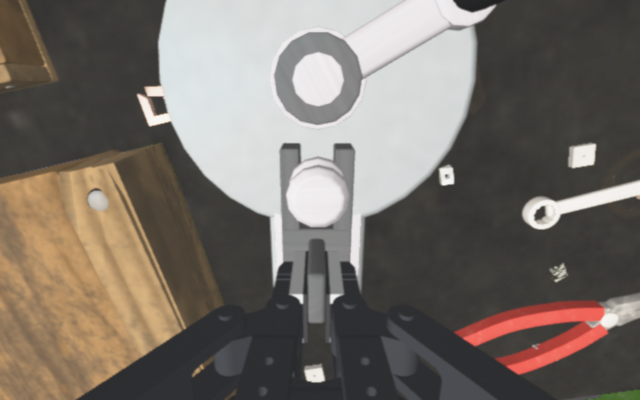

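The fin is between the pads. Light contact in z, about 6 N, so I ease off slightly and pull out along the tool's -x.

```bash
python3 -m creep '{"claw":[0,0,0,0,0,0,0,0,0,0],"dp":[[0,0,-0.06],[-0.6,0,-0.06],[-1.3,0,-0.06],[-2,0,-0.06],[-2.7,0,-0.06],[-3.4,0,-0.06],[-4,0,-0.06],[-4.4,0,-0.1],[-4.6,0,-0.1],[-4.6,0,-0.1]],"roll":[0,0,0,0,0,0,0,0,0,0]}' 70
python3 - <<'E'
from station import imaging
from h import *
s=imaging.snapshot('wrist');cv2.imwrite('pics/w3.png',s['image'][:,:,::-1])
go([.37,-.251,.0967],-10.1)
E
```

```text
t: 3.65
tcp_pos: [0.3725, -0.2494, 0.0973]
tool_rot: [0.996, -0.088, -0.001, -0.0]
force: [-2.1, 0.2, 5.3]
finger_gap: 0.077
t 3.7 tcp [ 0.3726 -0.2494  0.0973] xaz -10.08 F [-2.3 -0.4  4.7] gap 0.083
dp cm [-0.23  0.2   0.06] roll 0.0
```

View pics/w3.png

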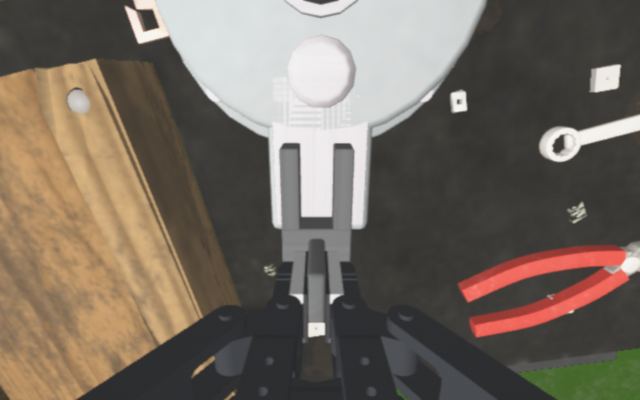

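The clip is clear of the plunger, with its prongs at (290–345,150–225). Lift it and carry it to the tray.

```bash
python3 -m creep '{"claw":[0,0,0,0],"dp":[[0,0,-2],[0,0,-5],[0,0,-8],[0,0,-8]],"roll":[0,0,0,0]}'
python3 -c "
from h import *
go([.563,0,.176],-1)"
```

```text
t: 4.1
tcp_pos: [0.3744, -0.2509, 0.1797]
tool_rot: [0.996, -0.088, 0.002, 0.002]
force: [0.4, 0.3, -1.3]
finger_gap: 0.084
t 4.1 tcp [ 0.3744 -0.2509  0.1797] xaz -10.07 F [ 0.4  0.3 -1.3] gap 0.084
dp cm [ 14.19 -28.     0.34] roll -0.158
```

```bash
python3 -m creep '{"claw":[0,0,0,0,0,0,0,0,0,0,0],"dp":[[1,-2,0],[3,-6,0],[5,-10,0],[7,-14,0],[9,-18,0],[11,-22,0],[12.7,-25,0],[13.7,-27,0],[14.2,-28,0],[14.2,-28,0],[14.2,-28,0]],"roll":[-0.05,-0.1,-0.158,-0.158,-0.158,-0.158,-0.158,-0.158,-0.158,-0.158,-0.158]}'
python3 - <<'E'
from station import imaging
from h import *
s=imaging.snapshot('wrist');cv2.imwrite('pics/w4.png',s['image'][:,:,::-1])
s=imaging.snapshot('top');cv2.imwrite('pics/t4.png',s['image'][:,:,::-1])
go([.563,0,.05],-1)
E
```

```text
t: 5.2
tcp_pos: [0.5609, 0.0004, 0.1763]
tool_rot: [1.0, -0.009, -0.002, 0.0]
force: [-0.1, -0.8, -0.8]
finger_gap: 0.081
t 5.3 tcp [ 5.611e-01 -2.000e-04  1.769e-01] xaz -1.12 F [-0.3  0.2 -1.5] gap 0.079
dp cm [ 0.21 -0.03 12.69] roll -0.002
```

View pics/w4.png

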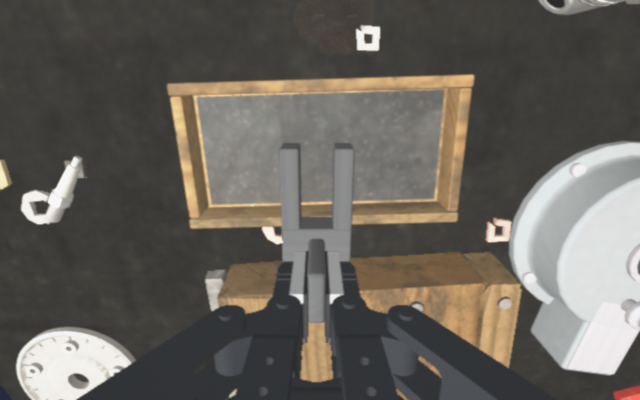

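View pics/t4.png

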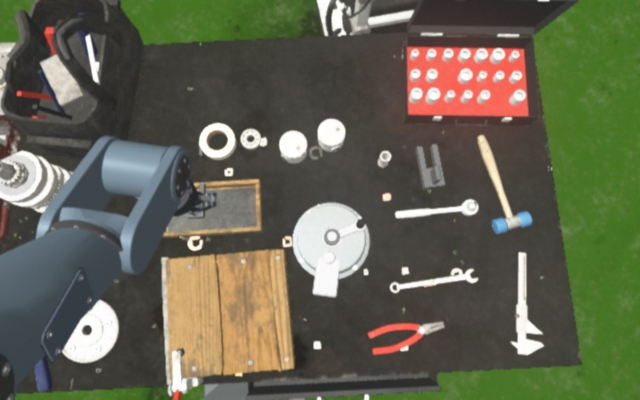

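```bash
python3 -m creep '{"claw":[0,0,0,0,0,0,0,0],"dp":[[0.3,0,3],[0.3,0,6],[0.3,0,9],[0.3,0,11],[0.3,0,12],[0.3,0,12.6],[0.3,0,12.75],[0.3,0,12.75]],"roll":[0,0,0,0,0,0,0,0]}'
python3 - <<'E'
from station import imaging
from h import *
s=imaging.snapshot('wrist');cv2.imwrite('pics/w5.png',s['image'][:,:,::-1])
go([.564,0,.048],-1)
E
```

```text
t: 6.1
tcp_pos: [0.5658, 0.0004, 0.0505]
tool_rot: [1.0, -0.009, 0.001, 0.0]
force: [-0.3, -0.4, -0.2]
finger_gap: 0.082
t 6.15 tcp [5.659e-01 5.000e-04 5.070e-02] xaz -1.05 F [-0.3 -0.4 -2. ] gap 0.081
dp cm [-0.19  0.05  0.27] roll -0.001
```

View pics/w5.png

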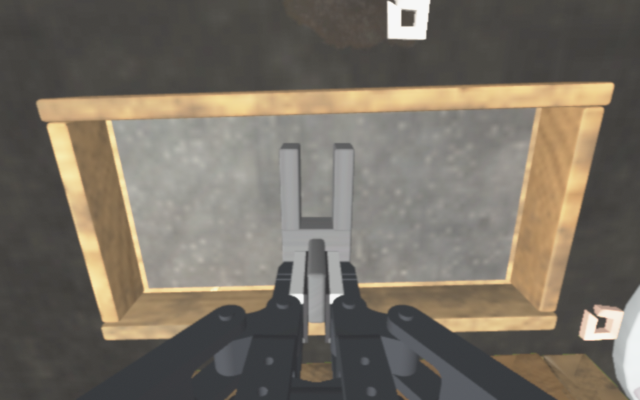

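The clip is inside the tray outline, with its prongs at (290–345,150–230). I'll lower a little more, feel for the floor, then release and rise.

```bash
python3 -m creep '{"claw":[0,0,0,0],"dp":[[0,0,0.1],[0,0,0.2],[0,0,0.3],[0,0,0.3]],"roll":[0,0,0,0]}'
python3 -m creep '{"claw":[1,2,3,4,4,4,4,4,4,4],"dp":[[0,0,0],[0,0,0],[0,0,0],[0,0,0],[0,0,0],[0,0,-2],[0,0,-5],[0,0,-8],[0,0,-11],[0,0,-11]],"roll":[0,0,0,0,0,0,0,0,0,0]}'
python3 - <<'E'
from station import imaging
from h import *
s=imaging.snapshot('wrist');cv2.imwrite('pics/w6.png',s['image'][:,:,::-1])
go([.5205,-.334,.2],-10)
E
```

```text
t: 6.55
tcp_pos: [0.5657, 0.0007, 0.0484]
tool_rot: [1.0, -0.009, 0.001, 0.0]
force: [-2.1, -0.3, 7.7]
finger_gap: 0.08
t: 7.55
tcp_pos: [0.568, 0.0003, 0.1607]
tool_rot: [1.0, -0.009, 0.004, 0.001]
force: [0.7, -0.2, 0.7]
finger_gap: 0.471
t 7.6 tcp [5.666e-01 5.000e-04 1.588e-01] xaz -1.04 F [-0.1 -0.4 -0.5] gap 0.463
dp cm [-3.99 33.53 -4.11] roll 0.156
```

View pics/w6.png

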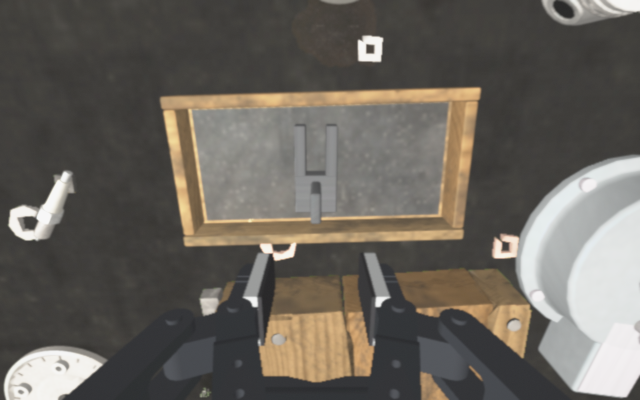

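The clip lies flat inside the tray at (315,170). Next, hover over the crank grip with the tool's x along the tangent (world azimuth about 19°).

Run:
```python
from h import *
go([.522,-.3345,.2],19)
```

```text
t 7.6 tcp [5.666e-01 5.000e-04 1.588e-01] xaz -1.04 F [-0.1 -0.4 -0.5] gap 0.463
dp cm [-3.83 33.58 -4.11] roll -0.35
```

```bash
python3 -m creep '{"claw":[4.5,4.5,4.5,4.5,4.5,4.5,4.5,4.5,4.5,4.5,4.5,4.5],"dp":[[-0.3,2,-2],[-0.7,6,-4.1],[-1.1,10,-4.1],[-1.6,14,-4.1],[-2.1,18,-4.1],[-2.6,22,-4.1],[-3,26,-4.1],[-3.4,29.5,-4.1],[-3.7,32,-4.1],[-3.8,33.5,-4.1],[-3.8,33.6,-4.1],[-3.8,33.6,-4.1]],"roll":[0,-0.05,-0.1,-0.2,-0.3,-0.35,-0.35,-0.35,-0.35,-0.35,-0.35,-0.35]}' 20
python3 - <<'E'
from station import imaging
from h import *
s=imaging.snapshot('wrist');cv2.imwrite('pics/w7.png',s['image'][:,:,::-1])
P=pts(s);Z=P[...,2]
m=((Z>.11)&(Z<.124)&(P[...,0]>.45)&(P[...,1]<-.29)&(P[...,1]>-.38)).astype(np.uint8)
n,l,st,ce=cv2.connectedComponentsWithStats(m)
for i in range(1,n):
    if st[i][4]>30: print('grip',st[i],ce[i],ray(s,*ce[i],.118),P[l==i].mean(0))
m=(Z>.079)&(Z<.09)&(np.hypot(P[...,0]-.501,P[...,1]+.274)<.025);print('hub',P[m].mean(0),m.sum())
m=(Z>.085)&(Z<.1)&(np.hypot(P[...,0]-.457,P[...,1]+.267)<.017);print('plunger',P[m].mean(0),np.median(Z[m]),m.sum())
t=imaging.snapshot('top');P=pts(t);Z=P[...,2];
m=(Z>.08)&(Z<.1)&(np.hypot(P[...,0]-.457,P[...,1]+.267)<.017);print('plunger',np.median(Z[m]),m.sum())
go([.522,-.3345,.103],19)
E
```

```text
t: 8.8
tcp_pos: [0.5208, -0.3334, 0.1968]
tool_rot: [0.986, 0.165, -0.001, -0.001]
force: [0.8, 0.7, -0.0]
finger_gap: 0.528
grip [309 199  27  27 520] [322.29038462 211.92692308] [ 0.52764048 -0.33580621  0.118     ] [ 0.52687455 -0.33610906  0.11591904]
hub [ 0.50426945 -0.27573784  0.08273387] 554
plunger [ 0.46101126 -0.2681721   0.08864274] 0.08890292900135771 775
plunger nan 0
t 8.9 tcp [ 0.5211 -0.3327  0.1973] xaz 19.09 F [0.2 0.1 0.6] gap 0.527
dp cm [0.03 0.22 9.43] roll 0.002
  return _methods._mean(a, axis=axis, dtype=dtype,
  ret = ret.dtype.type(ret / rcount)
```

View pics/w7.png

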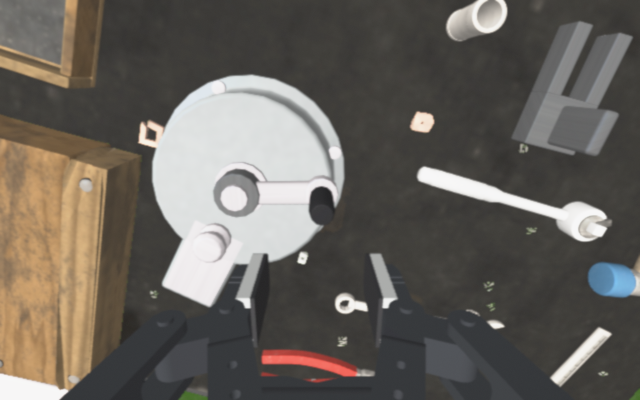

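The black grip is at (322,205), the hub at (236,192) and the plunger head at (210,242). The head top is now at about 89 mm against 94–95 before, so the plunger rides on the plate. Descend and close on the grip with 20 N. The pads then slip rather than force the crank.

```bash
python3 -m creep '{"claw":[4.5,4.5,4.5,4.5,4.5,4,3.3,2.6,2,1.5,1.5,1.5],"dp":[[0.1,0.2,3],[0.1,0.2,6],[0.1,0.2,8.5],[0.1,0.2,9.4],[0.1,0.2,9.4],[0.1,0.2,9.4],[0.1,0.2,9.4],[0.1,0.2,9.4],[0.1,0.2,9.4],[0.1,0.2,9.4],[0.1,0.2,9.4],[0.1,0.2,9.4]],"roll":[0,0,0,0,0,0,0,0,0,0,0,0]}' 20
python3 - <<'E'
from station import imaging
from h import *
s=imaging.snapshot('wrist');cv2.imwrite('pics/w8.png',s['image'][:,:,::-1])
go([.522,-.3345,.103],19)
E
```

```text
t: 10.1
tcp_pos: [0.5231, -0.3364, 0.1048]
tool_rot: [0.986, 0.165, 0.0, 0.0]
force: [-0.3, -0.2, 6.7]
finger_gap: 0.199
t 10.15 tcp [ 0.5231 -0.3364  0.1048] xaz 19.01 F [-1.5  1.2  5.3] gap 0.199
dp cm [-0.04 -0.21  0.18] roll 0.0
```

View pics/w8.png

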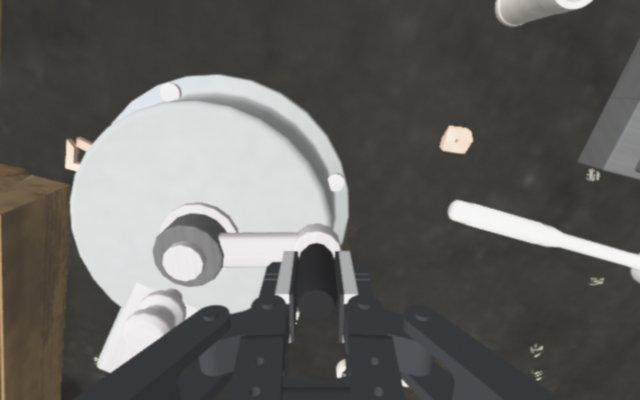

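```bash
python3 -m creep '{"claw":[1.5,1.5,1.5,1.5,1.5,1.5,1.5,1.5,1.5,1.5,1.5],"dp":[[0,0,-0.15],[0.32,-0.01,-0.15],[0.65,-0.03,-0.15],[0.97,-0.07,-0.15],[1.29,-0.13,-0.15],[1.61,-0.2,-0.15],[1.92,-0.29,-0.15],[2.23,-0.39,-0.15],[2.53,-0.51,-0.15],[2.83,-0.65,-0.15],[3.12,-0.8,-0.15]],"roll":[0,-0.05,-0.1,-0.15,-0.2,-0.25,-0.3,-0.35,-0.4,-0.45,-0.5]}' 20
cat > st.py <<'E'
from h import *
from station import manip
s=manip.sense();R=Ro.from_quat(s['tool_rot']).as_matrix();d=s['tcp_pos'][:2]-[.501,-.274]
a=np.arctan2(d[1],d[0]);r=np.hypot(*d)
print('t',round(s['t'],2),'az',a.round(3),'q~',(a+1.15+.176).round(3),'r',r.round(4),'z',s['tcp_pos'][2].round(4),'xaz-tangent',(np.arctan2(R[1,0],R[0,0])-a-np.pi/2).round(3),'Ftool',(R.T@s['force']).round(1),'gap',round(s['finger_gap'],3))
E
python3 st.py
```

```text
t: 11.25
tcp_pos: [0.5498, -0.3196, 0.1049]
tool_rot: [0.914, 0.405, -0.0, 0.001]
force: [0.5, -3.4, -2.1]
finger_gap: 0.205
t 11.25 az -0.752 q~ 0.574 r 0.0668 z 0.1049 xaz-tangent 0.015 Ftool [-2.2  2.6  2.1] gap 0.205
```

The crank follows with about 2 N of drag. Continue, with short calls once the slot could be near.

```bash
python3 -m creep '{"claw":[1.5,1.5,1.5,1.5],"dp":[[0.26,-0.01,0],[0.52,-0.02,0],[0.78,-0.05,0],[1.03,-0.08,0]],"roll":[-0.04,-0.08,-0.12,-0.16]}' 20 >/dev/null; python3 st.py
python3 - <<'E'
from station import imaging
from h import *
s=imaging.snapshot('wrist');cv2.imwrite('pics/w9.png',s['image'][:,:,::-1])
E
```

```text
t 11.65 az -0.597 q~ 0.729 r 0.0669 z 0.1049 xaz-tangent 0.019 Ftool [-2.5  2.4  2.9] gap 0.202
```

View pics/w9.png

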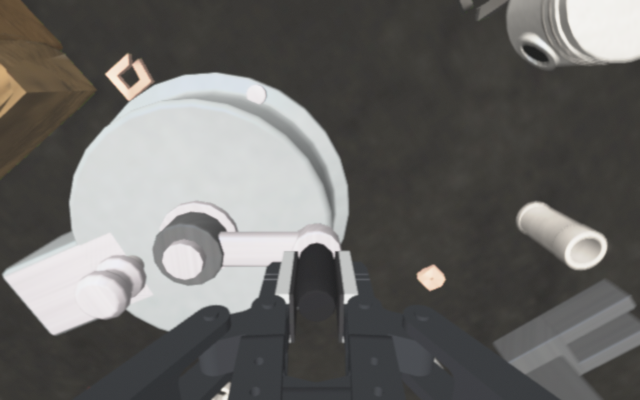

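```bash
python3 -m creep '{"claw":[1.5,1.5,1.5,1.5],"dp":[[0.13,0,0],[0.26,-0.01,0],[0.39,-0.01,0],[0.52,-0.02,0]],"roll":[-0.02,-0.04,-0.06,-0.08]}' 20 >/dev/null; python3 st.py
```

```text
t 12.1 az -0.514 q~ 0.812 r 0.0669 z 0.1049 xaz-tangent 0.016 Ftool [-2.6  4.2  5.3] gap 0.203
```

The crank turns with the fingers: the grip stays centred at (317,270) and the plunger is still up at (110,285). I go on in short steps, checking force after each.

```bash
python3 -m creep '{"claw":[1.5,1.5,1.5,1.5],"dp":[[0.13,0,0],[0.26,-0.01,0],[0.39,-0.01,0],[0.52,-0.02,0]],"roll":[-0.02,-0.04,-0.06,-0.08]}' 20 >/dev/null; python3 st.py
```

```text
t 12.5 az -0.436 q~ 0.89 r 0.0669 z 0.1049 xaz-tangent 0.018 Ftool [-4.2  4.8  5.5] gap 0.2
```

```bash
python3 -m creep '{"claw":[1.5,1.5,1.5],"dp":[[0.13,0.02,0],[0.26,0.02,0],[0.39,0.02,0]],"roll":[-0.02,-0.04,-0.06]}' 20 >/dev/null; python3 st.py
```

```text
t 12.8 az -0.376 q~ 0.95 r 0.067 z 0.1049 xaz-tangent 0.018 Ftool [-2.5  4.2  4.3] gap 0.203
```

```bash
python3 -m creep '{"claw":[1.5,1.5,1.5,1.5],"dp":[[0.13,0.02,0],[0.26,0.01,0],[0.39,0.01,0],[0.52,0,0]],"roll":[-0.02,-0.04,-0.06,-0.08]}' 20 >/dev/null; python3 st.py
```

```text
t 13.2 az -0.296 q~ 1.03 r 0.067 z 0.1049 xaz-tangent 0.018 Ftool [-3.7  3.9  5.5] gap 0.201
```

```bash
python3 -m creep '{"claw":[1.5,1.5,1.5,1.5],"dp":[[0.13,0.02,0],[0.26,0.01,0],[0.39,0.01,0],[0.52,0,0]],"roll":[-0.02,-0.04,-0.06,-0.08]}' 20 >/dev/null; python3 st.py
```

```text
t 13.6 az -0.213 q~ 1.113 r 0.067 z 0.1049 xaz-tangent 0.015 Ftool [-3.3  3.7  7.2] gap 0.2
```

```bash
python3 -m creep '{"claw":[1.5,1.5,1.5,1.5],"dp":[[0.13,0,0],[0.26,0,0],[0.39,-0.01,0],[0.52,-0.02,0]],"roll":[-0.02,-0.04,-0.06,-0.08]}' 20 >/dev/null; python3 st.py
```

```text
t 14.0 az -0.114 q~ 1.212 r 0.0669 z 0.105 xaz-tangent -0.003 Ftool [-0.9  6.3  6.3] gap 0.203
```

```bash
python3 -m creep '{"claw":[1.5,1.5,1.5],"dp":[[0.13,0.01,0],[0.26,0.01,0],[0.39,0,0]],"roll":[-0.02,-0.04,-0.06]}' 20 >/dev/null; python3 st.py
```

```text
t 14.3 az -0.064 q~ 1.262 r 0.0669 z 0.1049 xaz-tangent 0.006 Ftool [-1.5  5.1  7.6] gap 0.2
```

```bash
python3 -m creep '{"claw":[1.5,1.5,1.5,1.5],"dp":[[0.13,0.01,0],[0.26,0.01,0],[0.39,0,0],[0.52,0,0]],"roll":[-0.02,-0.04,-0.06,-0.08]}' 20 >/dev/null; python3 st.py
```

```text
t 14.7 az -0.03 q~ 1.296 r 0.067 z 0.105 xaz-tangent 0.052 Ftool [-12.2   1.    9.7] gap 0.2
```

Resistance jumped to 12 N and the advance stopped. I stop here and check the plunger.

```bash
python3 - <<'E'
from station import imaging
from h import *
for n in ['wrist','top','scene']:
    s=imaging.snapshot(n);cv2.imwrite(f'pics/{n}10.png',s['image'][:,:,::-1])
    P=pts(s);Z=P[...,2]
    m=(Z>.06)&(Z<.1)&(np.hypot(P[...,0]-.459,P[...,1]+.267)<.011)
    if m.sum():print(n,'plunger top',np.percentile(Z[m],[50,90]).round(4),m.sum())
E
python3 st.py
```

```text
wrist plunger top [0.0786 0.0795] 1792
top plunger top [0.0796 0.0822] 82
scene plunger top [0.078  0.0809] 88
t 14.85 az -0.03 q~ 1.296 r 0.067 z 0.1051 xaz-tangent 0.052 Ftool [-9.   2.6  9.8] gap 0.204
```

View pics/wrist10.png

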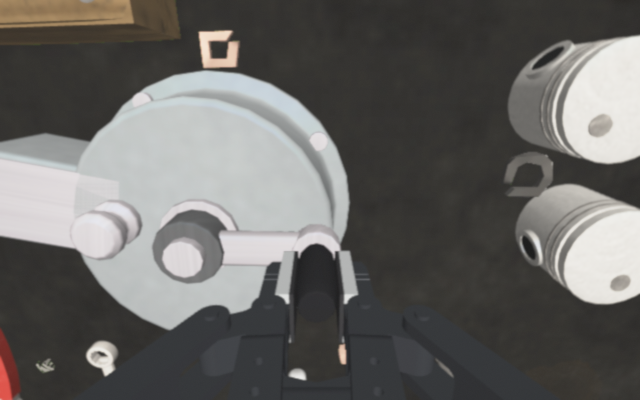

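View pics/scene10.png

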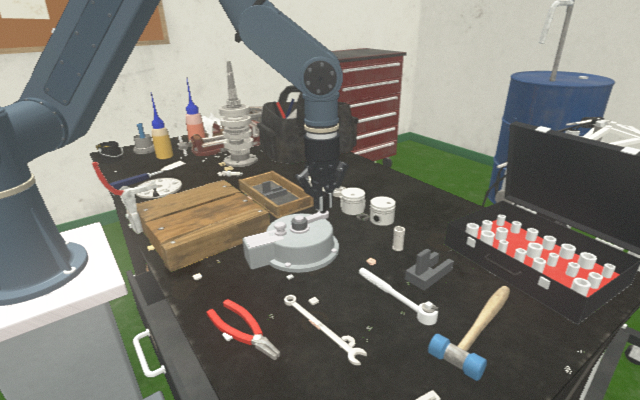

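The head top is now at about 79 mm in all three cameras, down 10 mm from 89, so the underside is at about 56 mm. The plunger has dropped and the crank is locked. I ease the tool back, open and lift away.

```bash
python3 -m creep '{"claw":[1.5,1.5,2.2,3,3.5,4,4,4,4,4,4,4],"dp":[[-0.1,0,0],[-0.2,0,0],[-0.2,0,0],[-0.2,0,0],[-0.2,0,0],[-0.2,0,0],[-0.2,0,-2],[-0.2,0,-5],[-0.2,0,-9],[-0.2,0,-12],[-0.2,0,-12],[-0.2,0,-12]],"roll":[0,0,0,0,0,0,0,0,0,0,0,0]}' 20
python3 - <<'E'
from station import imaging
from h import *
for n in ['wrist','top','scene']:
    s=imaging.snapshot(n);cv2.imwrite(f'pics/{n}11.png',s['image'][:,:,::-1])
    P=pts(s);Z=P[...,2]
    m=(Z>.06)&(Z<.1)&(np.hypot(P[...,0]-.459,P[...,1]+.267)<.011)
    if m.sum():print(n,'plunger top',np.percentile(Z[m],[50,90]).round(4),m.sum())
    m=(Z>.012)&(Z<.05)&(abs(P[...,0]-.586)<.04)&(abs(P[...,1])<.09)
    if m.sum():print(n,'in tray',P[m].min(0).round(3),P[m].max(0).round(3),m.sum())
E
python3 st.py
```

```text
t: 16.05
tcp_pos: [0.5676, -0.2753, 0.2262]
tool_rot: [0.7, 0.715, 0.0, 0.001]
force: [-0.1, 0.4, -0.1]
finger_gap: 0.468
wrist plunger top [0.0788 0.0798] 587
top plunger top [0.0792 0.0822] 83
top in tray [ 0.552 -0.031  0.012] [0.622 0.08  0.049] 293
scene plunger top [0.0773 0.0812] 83
scene in tray [ 0.553 -0.021  0.012] [0.624 0.016 0.049] 232
t 16.2 az -0.011 q~ 1.315 r 0.0657 z 0.2237 xaz-tangent 0.032 Ftool [0.7 0.1 0.3] gap 0.468
```

View pics/scene11.png

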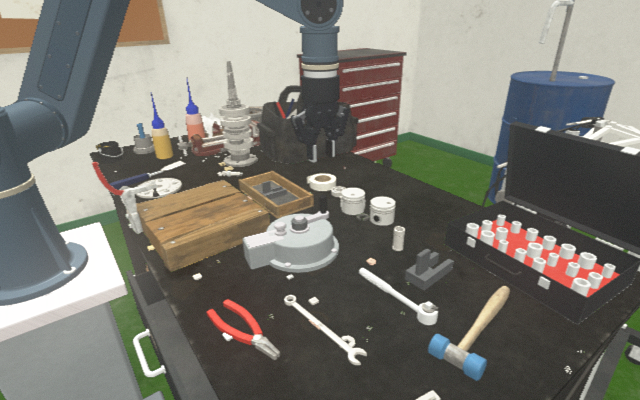

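View pics/wrist11.png

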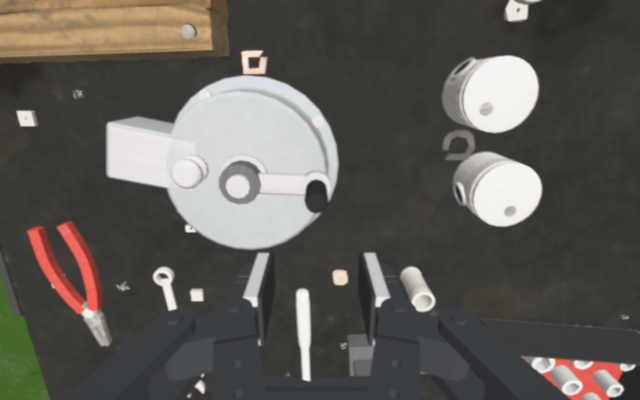

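The gripper is clear of everything and the plunger is still down. The scene view shows the clip in the tray at (270,190). Handing in.

```bash
python3 -c "
from station import workorder
print(workorder.sign_off())"
```

```text
the job is handed in; nothing more can be done
None
```

I pulled the smaller keeper clip out by its fin and laid it flat in the wooden tray. Then I turned the crank anticlockwise with a light 20 N grip. It stopped at about 1.3 rad, where the resistance rose to about 12 N at the grip. I eased back, released the grip, lifted clear and handed the job in at about 16 s.

- **Plunger:** all three cameras show the head top at about 77–79 mm, down from 94–95 mm on the clip and 89 mm on the plate. That puts the underside at about 53–56 mm, below the 58.5 mm limit.
- **Clip:** the top and scene cameras show it in the tray, spanning x 0.55–0.62 m, with the tray itself at 0.526–0.646 m.
- **Robot:** the gripper was about 0.12 m above the grip, and the force readings were near zero.
- **Disagreements:** the wrist camera placed things about 3 mm farther out in x than the top camera. The tool also read a steady few newtons in z and radially while holding the grip. Neither affected the result.
- **Not measured:** I did not read the force on the plunger or the crank's speed directly.

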